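# Dress the silver display: lock a hook, hang two vessels, clip measures by size

### The job

Mount this silver for display: drop the loose hook's hammer head into the channel's slot, left of the fixed hook and well apart from it, turn it a quarter so it locks under the lips with its hook pointing towards you, and hang the basket and the pail by the middle of their bail handles, one on each hook. Snap every silver measure that is there into the rail's spring clips by the silver band on its black handle, one to a clip and fully home, cups level and pointing away from you, in order of size with the smallest at your left (spare clips may stay empty anywhere). Leave it all at rest and the other pieces undisturbed.

Things in the scene. Friction and masses are not known exactly. Their poses are not given: they have to be found in the camera images.
- measure1_mid (a point): Silver measure 1 of 5 by size: cup 28 mm wide, 20 mm tall on a black round handle 14 mm thick, 45 g. Point: handle axis at its silver band (mid-handle, near balance). x along handle to the cup, z up. Bare handle from x = -53 to +16 mm, cup edge at +24, cup bottom at z = -12; pommel, 24 mm thick, ends at -70 mm. Lies level at the start, axis 16 mm above the bench on a 4 mm mat. None if absent.
- measure2_mid (a point): Silver measure 2 of 5 by size: cup 35 mm wide, 24 mm tall on a black round handle 14 mm thick, 56 g. Point: handle axis at its silver band (mid-handle, near balance). x along handle to the cup, z up. Bare handle from x = -53 to +19 mm, cup edge at +27, cup bottom at z = -12; pommel, 24 mm thick, ends at -70 mm. Lies level at the start, axis 16 mm above the bench on a 4 mm mat. None if absent.
- measure3_mid (a point): Silver measure 3 of 5 by size: cup 42 mm wide, 28 mm tall on a black round handle 14 mm thick, 67 g. Point: handle axis at its silver band (mid-handle, near balance). x along handle to the cup, z up. Bare handle from x = -53 to +22 mm, cup edge at +30, cup bottom at z = -12; pommel, 24 mm thick, ends at -70 mm. Lies level at the start, axis 16 mm above the bench on a 4 mm mat. None if absent.
- measure4_mid (a point): Silver measure 4 of 5 by size: cup 49 mm wide, 32 mm tall on a black round handle 14 mm thick, 78 g. Point: handle axis at its silver band (mid-handle, near balance). x along handle to the cup, z up. Bare handle from x = -53 to +25 mm, cup edge at +33, cup bottom at z = -12; pommel, 24 mm thick, ends at -70 mm. Lies level at the start, axis 16 mm above the bench on a 4 mm mat. None if absent.
- measure5_mid (a point): Silver measure 5 of 5 by size: cup 56 mm wide, 36 mm tall on a black round handle 14 mm thick, 89 g. Point: handle axis at its silver band (mid-handle, near balance). x along handle to the cup, z up. Bare handle from x = -53 to +28 mm, cup edge at +36, cup bottom at z = -12; pommel, 24 mm thick, ends at -70 mm. Lies level at the start, axis 16 mm above the bench on a 4 mm mat. None if absent.
- rail: Display rail, fixed, its place varies: white base 330 x 70 mm and an aluminium bar along y (24 mm wide in x, top 50 mm above the bench) with five brass spring clips opening upward, 64 mm apart. Origin under its middle, on the bench. x across the bar away from the robot, y along it to the robot's left.
- rail_clip1 (a point): Clip 1, at the robot's left (+y) end. Point: axis of a handle fully home, lying along x, 60 mm above the bench on a pad 24 mm long. Two sprung jaws (16 mm long in x, topping out 14 mm above the point) close over it; 9 mm apart at rest, flared above. Pushed straight down from 20 mm higher, the handle spreads them and snaps home at 6 to 15 N. Axes as the rail's.
- rail_clip2 (a point): Clip 2 counted from the robot's left: as clip 1.
- rail_clip3 (a point): Clip 3 counted from the robot's left: as clip 1.
- rail_clip4 (a point): Clip 4 counted from the robot's left: as clip 1.
- rail_clip5 (a point): Clip 5 counted from the robot's left: as clip 1.
- channel: Slotted aluminium channel on a white base, fixed, its place varies: 340 mm long in y, 50 mm wide, top 32 mm above the bench. A slot 18 mm wide runs the whole length of its top along y, over x = 0, between lips 4 mm thick; the space below is 44 mm wide, 19 mm deep. A fixed hook post stands at y = -75 mm. Origin under its middle, on the bench; x away from the robot, y to its left.
- channel_hook (a point): Hook of the fixed post: centre of its bar (7 mm thick) in the middle of its 24 mm long level bottom, 62 mm from the post towards the robot (-x), 165 mm above the bench. The bar rises both ways: to the tip, 26 mm farther to -x, its top 20 mm above the point; and back to the post. Axes as the channel's.
- hook_knob (a point): Loose hook post, 220 g, like the fixed one: this point is the centre of the square steel knob (18 x 18 mm, 24 tall) at its top. Post 12 mm thick; flange 44 mm wide, underside 165 mm below the point; hammer head 8 mm thick, 30 mm along x, 14 along y, bottom 179 below. Hook arm points to -x. Stands upright at the start in a wooden block, head loose in a pocket, point 187 mm above the bench.
- hook_bend (a point): Hook of the loose post: middle of its level bottom, 62 mm to -x of the post's axis, 32 mm below the knob's centre; shaped as the fixed hook. Fitted, the flange rests on the channel's lips (knob centre 197 mm above the bench); the head passes the slot with x along the slot and catches under the lips, with 2 mm play, once turned a quarter.
- basket_bail (a point): Round silver sugar basket with blue liner, 90 mm wide, 50 mm tall, 150 g, a rigid upright bail over it. Point: middle of the bail's round top bar (9 mm thick), 108 mm above the underside. The bar runs along y from -34 to +34 mm, falling 4 mm to its ends, then down to the rim. x crosses the bar, z up. Can be pinched from above beside its middle, fingers closing along x. None if absent.
- pail_bail (a point): Straight-sided silver cream pail, 74 mm wide, 60 mm tall, 120 g, a rigid upright bail over it. Point: middle of the bail's round top bar (9 mm thick), 116 mm above the underside. The bar runs along y from -34 to +34 mm, falling 4 mm to its ends, then down to the rim. x crosses the bar, z up. Can be pinched from above beside its middle, fingers closing along x. None if absent.
- caster: Bystander: tall silver caster, 58 mm in diameter, 152 mm high. Origin: centre of the underside. Not to be disturbed.
- logger: Bystander: yellow climate logger, a box 34 x 70 x 28 mm. Origin: centre of the underside. Not to be disturbed.
- label1: Bystander: flat silver wine label 30 x 52 x 5 mm. Origin: centre of the underside. Not to be disturbed.
- label2: Bystander: flat silver wine label 30 x 52 x 5 mm. Origin: centre of the underside. Not to be disturbed.
- label3: Bystander: flat silver wine label 30 x 52 x 5 mm. Origin: centre of the underside. Not to be disturbed.
- coaster: Bystander: round silver wine coaster, 120 mm in diameter, 30 mm high. Origin: centre of the underside. Not to be disturbed.
There are look-alikes about, which are no part of the job. What is shaped like the part that bears measure4_mid but purple is not meant.

How it is judged (in metres and radians):
At the end, for the whole second after the job is handed in: Hook upright in the slot, flange down, pointing at the robot within 0.35 rad; basket and pail on a hook each, bail middle within 22 mm of it, tilt under 0.35 rad; each measure home in a clip (band 14 mm along, 4 across, 3.5 high; square 0.12 rad, level 0.3), sizes growing left to right; at rest (x of measure1_mid in the frame of rail between -0.014 and 0.014 m and z of measure1_mid in the frame of rail between 0.0565 and 0.0635 m and (y of measure1_mid in the frame of rail_clip1 between -0.004 and 0.004 m or y of measure1_mid in the frame of rail_clip2 between -0.004 and 0.004 m or y of measure1_mid in the frame of rail_clip3 between -0.004 and 0.004 m or y of measure1_mid in the frame of rail_clip4 between -0.004 and 0.004 m or y of measure1_mid in the frame of rail_clip5 between -0.004 and 0.004 m) and (y of rail_clip1 in the frame of measure1_mid above 0.03 m or y of rail_clip5 in the frame of measure1_mid below -0.03 m) and angle between the x axis of each of measure1_mid, measure2_mid, measure3_mid, measure4_mid, measure5_mid and the x axis of rail, either way round below 0.12 rad and angle between each of measure1_mid, measure2_mid, measure3_mid, measure4_mid, measure5_mid's own z axis and vertical below 0.3 rad and linear speed of each of measure1, measure2, measure3, measure4, measure5, hook below 0.03 m/s and x of measure2_mid in the frame of rail between -0.014 and 0.014 m and z of measure2_mid in the frame of rail between 0.0565 and 0.0635 m and (y of measure2_mid in the frame of rail_clip1 between -0.004 and 0.004 m or y of measure2_mid in the frame of rail_clip2 between -0.004 and 0.004 m or y of measure2_mid in the frame of rail_clip3 between -0.004 and 0.004 m or y of measure2_mid in the frame of rail_clip4 between -0.004 and 0.004 m or y of measure2_mid in the frame of rail_clip5 between -0.004 and 0.004 m) and (y of rail_clip1 in the frame of measure2_mid above 0.03 m or y of rail_clip5 in the frame of measure2_mid below -0.03 m) and x of measure3_mid in the frame of rail between -0.014 and 0.014 m and z of measure3_mid in the frame of rail between 0.0565 and 0.0635 m and (y of measure3_mid in the frame of rail_clip1 between -0.004 and 0.004 m or y of measure3_mid in the frame of rail_clip2 between -0.004 and 0.004 m or y of measure3_mid in the frame of rail_clip3 between -0.004 and 0.004 m or y of measure3_mid in the frame of rail_clip4 between -0.004 and 0.004 m or y of measure3_mid in the frame of rail_clip5 between -0.004 and 0.004 m) and (y of rail_clip1 in the frame of measure3_mid above 0.03 m or y of rail_clip5 in the frame of measure3_mid below -0.03 m) and x of measure4_mid in the frame of rail between -0.014 and 0.014 m and z of measure4_mid in the frame of rail between 0.0565 and 0.0635 m and (y of measure4_mid in the frame of rail_clip1 between -0.004 and 0.004 m or y of measure4_mid in the frame of rail_clip2 between -0.004 and 0.004 m or y of measure4_mid in the frame of rail_clip3 between -0.004 and 0.004 m or y of measure4_mid in the frame of rail_clip4 between -0.004 and 0.004 m or y of measure4_mid in the frame of rail_clip5 between -0.004 and 0.004 m) and (y of rail_clip1 in the frame of measure4_mid above 0.03 m or y of rail_clip5 in the frame of measure4_mid below -0.03 m) and x of measure5_mid in the frame of rail between -0.014 and 0.014 m and z of measure5_mid in the frame of rail between 0.0565 and 0.0635 m and (y of measure5_mid in the frame of rail_clip1 between -0.004 and 0.004 m or y of measure5_mid in the frame of rail_clip2 between -0.004 and 0.004 m or y of measure5_mid in the frame of rail_clip3 between -0.004 and 0.004 m or y of measure5_mid in the frame of rail_clip4 between -0.004 and 0.004 m or y of measure5_mid in the frame of rail_clip5 between -0.004 and 0.004 m) and (y of rail_clip1 in the frame of measure5_mid above 0.03 m or y of rail_clip5 in the frame of measure5_mid below -0.03 m) and y of measure1_mid in the frame of measure2_mid above 0.04 m and y of each of measure1_mid, measure2_mid in the frame of measure3_mid above 0.04 m and y of each of measure1_mid, measure2_mid, measure3_mid in the frame of measure4_mid above 0.04 m and y of each of measure1_mid, measure2_mid, measure3_mid, measure4_mid in the frame of measure5_mid above 0.04 m and x of hook_knob in the frame of channel between -0.016 and 0.016 m and y of hook_knob in the frame of channel between -0.04 and 0.16 m and z of hook_knob in the frame of channel between 0.193 and 0.201 m and x of hook_bend in the frame of channel below -0.045 m and angle between the x axis of hook_knob and the x axis of channel, either way round below 0.35 rad and angle between hook_knob's own z axis and vertical below 0.12 rad and ((x of basket_bail in the frame of channel_hook between -0.022 and 0.022 m and y of basket_bail in the frame of channel_hook between -0.022 and 0.022 m and z of basket_bail in the frame of channel_hook between 0.003 and 0.016 m) or (x of basket_bail in the frame of hook_bend between -0.022 and 0.022 m and y of basket_bail in the frame of hook_bend between -0.022 and 0.022 m and z of basket_bail in the frame of hook_bend between 0.003 and 0.016 m)) and angle between each of basket_bail, pail_bail's own z axis and vertical below 0.35 rad and linear speed of each of basket, pail below 0.04 m/s and angular speed of each of basket, pail below 0.6 rad/s and ((x of pail_bail in the frame of channel_hook between -0.022 and 0.022 m and y of pail_bail in the frame of channel_hook between -0.022 and 0.022 m and z of pail_bail in the frame of channel_hook between 0.003 and 0.016 m) or (x of pail_bail in the frame of hook_bend between -0.022 and 0.022 m and y of pail_bail in the frame of hook_bend between -0.022 and 0.022 m and z of pail_bail in the frame of hook_bend between 0.003 and 0.016 m))); the robot touches nothing.
It fails at once if a bystander is moved more than 50 mm or knocked over (distance of any of caster, logger, label1, label2, label3, coaster from where it was at the start of the episode above 0.05 m or angle between caster's own z axis and vertical above 0.5 rad).
Of measure1, measure2, measure3, measure4, measure5 only 3 to 5 are there at a start; the rules pass over those that are not, and their reading is None.
At some moment in a run one of measure1, measure2, measure3, measure4, measure5 may be knocked a few centimetres aside while the robot is not near it.
It also fails if it takes over 208 s, if anything falls off the work surface, if the arm or the gripper's body presses on something with over 40 N, if the wrist force passes 120 N, or if a joint passes its speed limit or range.

### The arm

A 6-joint arm with a two-finger parallel gripper is mounted at the origin on the work surface. World frame = base frame: x ahead of the robot, y to its left, z up, the work surface at z = 0. Lengths are in m, angles in degrees, forces in N, time in s.
With the tool pointing down it reaches from about 0.325 to 0.85 m from the base axis. Payload 15.5 kg.
Tool frame: the origin (TCP) lies midway between the tips of the shut fingers; the grasp point (between the pads) lies 19 mm behind it; y points along the fingers, x is the direction in which the jaws open and shut, and the axes are right-handed (so a half turn about y gives the same grasp; the last joint's range is limited). The gripper opens to 91 mm and grips with 3 to 60 N. Pads are 32 mm wide; open, the fingers measure 118 mm over their backs; the gripper's body (76 mm by 178 mm) begins 60 mm behind the grasp point.
Start: joints at [57.84, 28.281, 77.091, -0, 74.628, -5.472], TCP at [0.281, 0.558, 0.214] pointing down, gripper open.
Joint ranges: [-166.48, 166.48], [-47.26, 123.95], [12.59, 153.08], [-70.14, 250.14], [6.76, 159.57], [-176.63, 176.63]. Speed limits (degrees/s): [108.29, 108.29, 147.25, 172.46, 172.46, 172.46].

### API

Orientations are given as a 3x3 rotation matrix whose columns are the frame's x, y, z axes.
In Python, from bench import ctrl gives the robot as it stands. The module is installed in compiled form; this text tells all that it offers. Calls block until the motion is done:
- ctrl.goto(position, orientation): joint-space move of the TCP to a pose.
- ctrl.move_l(position, vel=0.15, ori=None, contact_N=None): straight line of the TCP; ori=None keeps the orientation; vel is the mean speed in m/s. With contact_N (N) it stops when the force on the tool has changed by that much, and returns True; else False.
- ctrl.movej(angles): joint-space move.
- ctrl.command_gripper(opening): opening from 0.0 (shut) to 1.0 (fully open); the grip force is fixed at half the most; returns when the fingers have stopped.
- ctrl.sleep(seconds).
- ctrl.ik(position, orientation): joint angles nearest the present ones, or None.
- ctrl.read_camera(name): name is "side" or "top" or "wrist"; returns the picture (384x512x3 uint8, blue, green, red); there is no depth.
- ctrl.camera_params(name): a dict with "fx", "fy", "cx", "cy" (pixels), "D" ([k1, k2, p1, p2, k3] as OpenCV has them; the pictures are not rectified), "pose" (4x4, takes a point from camera to world coordinates); the wrist camera has in their place "T_tool_cam" (4x4, takes a point from camera to tool coordinates, whose origin is the TCP and whose axes are the tool frame's). Camera axes: x right, y up, looking along -z (the intrinsics and any distortion apply to the point x, -y, -z); pixel columns grow to the right and rows downward; lengths in m; the calibration is good to about 2 mm. A picture is of the moment at which its call begins: read the wrist's pose just before it. camera_params takes no time and is no camera call.
A pose or a line that the arm cannot do raises ctrl.MotionError and nothing moves.
- ctrl.sign_off(): hands the job in, once; it reports no verdict.
Readings, each from a call of its own:
- ctrl.current_t(): time.
- ctrl.current_q(): joint angles.
- ctrl.current_dq(): joint speeds.
- ctrl.current_effort(): joint torques, N m.
- ctrl.current_tool_pos(): TCP position.
- ctrl.current_eef_rot(): TCP orientation.
- ctrl.current_contact_force(): force on the tool from outside, world axes, zero at the start.
- ctrl.current_wrist_torque(): the same for the moment, N m.
- ctrl.current_grip_width(): opening from 0.0 (shut) to 1.0 (fully open).
Only numpy, scipy, OpenCV 4.12 (cv2) and the standard library are available. Lean on these libraries where they do the work, as an engineer would, in place of code of your own. Each camera call takes 0.05 s, during which the arm holds its last target. There are 200 camera calls.

## Working session

There is one attempt and no reset: what is moved stays moved. The work goes in short steps, each a Python script; the robot and the scene stay as the last script left them, time stands still between calls to the robot, and variables do not carry over. Pictures are saved under pics/ and viewed, about 12 in all and at most 16, crops included, and the job is handed in when it is done.

```bash
ls; mkdir -p pics
python3 - <<'E'
from bench import ctrl
import cv2,numpy as np
for n in("top","side","wrist"):
    im=ctrl.read_camera(n); cv2.imwrite(f"pics/{n}0.png",im)
    p=ctrl.camera_params(n); print(n,{k:np.round(v,4).tolist() for k,v in p.items()})
print(ctrl.current_t(),ctrl.current_tool_pos(),ctrl.current_eef_rot(),ctrl.current_grip_width())
a=cv2.imread("pics/top0.png"); cv2.imwrite("pics/top0b.png",cv2.resize(a,(800,600),interpolation=cv2.INTER_CUBIC))
a=cv2.imread("pics/side0.png"); cv2.imwrite("pics/side0b.png",cv2.resize(a,(800,600),interpolation=cv2.INTER_CUBIC))
E
```

```text
pics
top {'fx': 380.6628, 'fy': 380.6628, 'cx': 250.3613, 'cy': 197.7725, 'D': [-0.0192, 0.0, 0.0, 0.0, 0.0], 'pose': [[0.0092, 0.9967, -0.0807, 0.4216], [-0.9998, 0.0078, -0.0167, -0.0297], [-0.016, 0.0808, 0.9966, 1.2357], [0.0, 0.0, 0.0, 1.0]]}
side {'fx': 396.9786, 'fy': 396.9786, 'cx': 253.12, 'cy': 181.9734, 'D': [-0.1008, 0.0, 0.0, 0.0, 0.0], 'pose': [[0.971, 0.1371, -0.196, 0.2895], [-0.2391, 0.5295, -0.8139, -0.9477], [-0.0078, 0.8372, 0.5469, 0.7689], [0.0, 0.0, 0.0, 1.0]]}
wrist {'fx': 287.9082, 'fy': 287.9082, 'cx': 250.1843, 'cy': 188.322, 'D': [-0.0663, 0.0, 0.0, 0.0, 0.0], 'T_tool_cam': [[1.0, -0.0009, -0.0003, -0.0004], [-0.0001, 0.2874, -0.9578, -0.1722], [0.001, 0.9578, 0.2874, 0.0804], [0.0, 0.0, 0.0, 1.0]]}
0.15 [0.2805587  0.558177   0.21348242] [[ 4.49103271e-01 -4.93360281e-04 -8.93479719e-01]
 [ 8.93479392e-01 -7.70476069e-04  4.49103532e-01]
 [-9.09974586e-04 -9.99999581e-01  9.47839208e-05]] 1.0008734016478762
```

View pics/top0b.png

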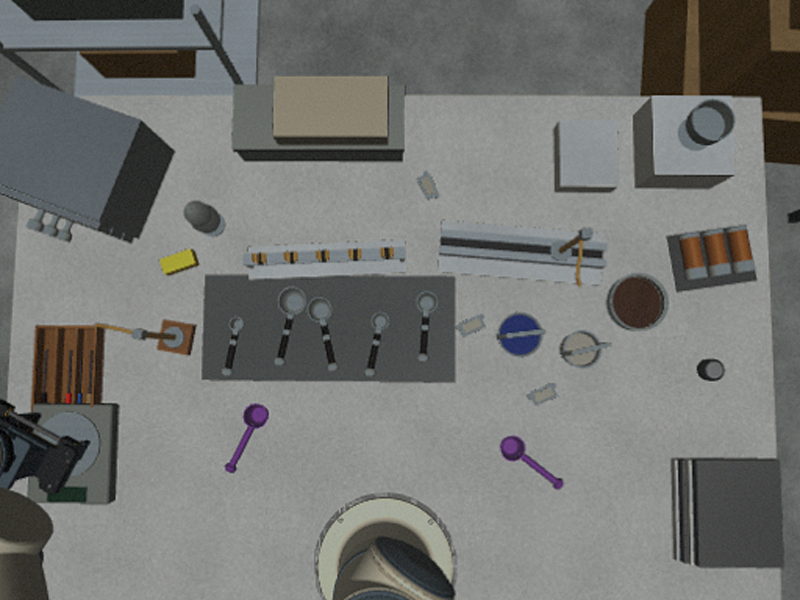

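View pics/side0b.png

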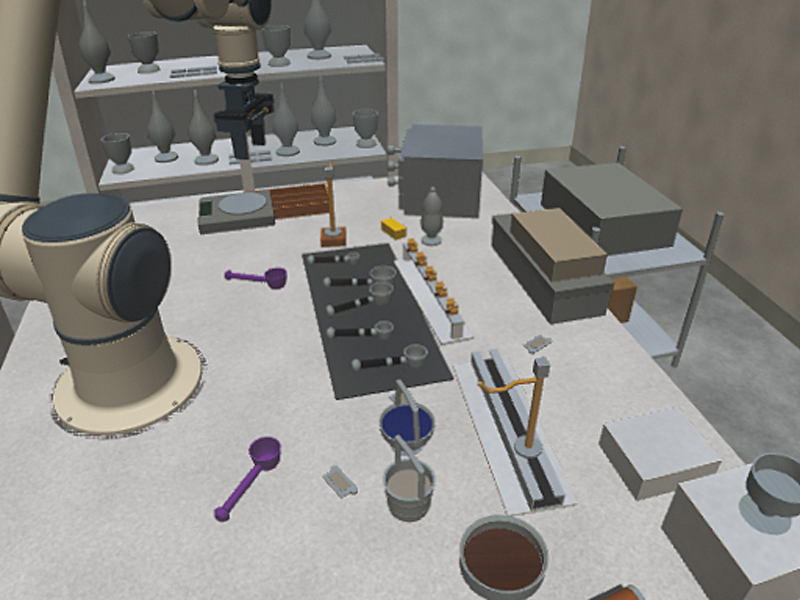

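The top view shows all five measures on the mat, with cups at roughly (235,324), (291,300), (320,309), (379,322) and (426,301). The rail is at (325,257) and the channel at (522,255), with the fixed hook on its right. The loose hook is at (137,333) with its arm to the left, the basket at (520,333) and the pail at (582,348). The two purple measures are look-alikes. Next I'll take closer wrist views.

```bash
cat > h.py <<'E'
from bench import ctrl
import cv2,numpy as np
def R(a):  # tool down, jaw axis at world angle a (deg)
    c,s=np.cos(np.radians(a)),np.sin(np.radians(a)); return np.array([[c,0,-s],[s,0,c],[0,-1,0]])
def snap(n,tag=None):
    p=dict(ctrl.camera_params(n))
    if n=="wrist":
        T=np.eye(4);T[:3,:3]=ctrl.current_eef_rot();T[:3,3]=ctrl.current_tool_pos();p["pose"]=T@np.array(p["T_tool_cam"])
    im=ctrl.read_camera(n)
    if tag: cv2.imwrite(f"pics/{tag}.png",im); np.save(f"pics/{tag}.npy",p,allow_pickle=True)
    return im,p
def load(tag): return cv2.imread(f"pics/{tag}.png"),np.load(f"pics/{tag}.npy",allow_pickle=True).item()
def K(p): return np.array([[p["fx"],0,p["cx"]],[0,p["fy"],p["cy"]],[0,0,1.]])
def pt(p,uv,z):  # pixels -> world at height z
    u=cv2.undistortPoints(np.array(uv,float).reshape(-1,1,2),K(p),np.array(p["D"],float)).reshape(-1,2)
    P=np.array(p["pose"]); d=np.c_[u[:,0],-u[:,1],-np.ones(len(u))]@P[:3,:3].T; o=P[:3,3]
    return o+d*((z-o[2])/d[:,2:])
def px(p,X):
    P=np.linalg.inv(np.array(p["pose"])); c=np.atleast_2d(X)@P[:3,:3].T+P[:3,3]
    c=c*[1,-1,-1]; return cv2.projectPoints(c,np.zeros(3),np.zeros(3),K(p),np.array(p["D"],float))[0].reshape(-1,2)
def rect(im,p,x0,x1,y0,y1,z,s=1000):  # ortho picture of plane z: up=+x, left=+y, s px/m
    w,h=int((y1-y0)*s),int((x1-x0)*s); v,u=np.mgrid[:h,:w]
    m=px(p,np.c_[(x1-v.ravel()/s),(y1-u.ravel()/s),np.full(u.size,z)]).astype(np.float32).reshape(h,w,2)
    return cv2.remap(im,m[...,0],m[...,1],cv2.INTER_CUBIC)
E
python3 - <<'E'
from h import *
im=cv2.imread("pics/top0.png"); p=ctrl.camera_params("top")
f=lambda u,z:np.round(pt(p,np.array(u)/1.5625,z),3).tolist()
print("rail ends",f([[248,259],[404,253]],.05)); print("chan",f([[441,237],[606,259]],.032))
print("knob",f([[137,333]],.187),"block",f([[177,338]],.0)); print("bails",f([[520,334]],.108),f([[583,349]],.116))
print("mat",f([[205,277],[455,277],[455,381],[205,381]],.004))
# views
for i,(x,y,z) in enumerate([(.48,.13,.25),(.57,-.2,.3),(.42,.38,.33)]):
    ctrl.goto([x,y,z],R(90)); im,p=snap("wrist",f"w{i}")
    print(ctrl.current_t(), ctrl.current_tool_pos())
a=np.hstack([cv2.imread(f"pics/w{i}.png") for i in(0,1,2)]); 
for i in range(3): cv2.imwrite(f"pics/w{i}b.png",cv2.resize(cv2.imread(f"pics/w{i}.png"),(800,600),interpolation=cv2.INTER_CUBIC))
E
```

```text
rail ends [[0.617, 0.281, 0.05], [0.631, -0.035, 0.05]]
chan [[0.668, -0.11, 0.032], [0.625, -0.446, 0.032]]
knob [[0.46, 0.44, 0.187]] block [[0.457, 0.439, 0.0]]
bails [[0.467, -0.255, 0.108]] [[0.44, -0.371, 0.116]]
mat [[0.586, 0.383, 0.004], [0.589, -0.141, 0.004], [0.374, -0.142, 0.004], [0.369, 0.375, 0.004]]
1.9333 [0.4799456  0.13068156 0.24993499]
3.2833 [ 0.57003029 -0.19857479  0.29989528]
5.4833 [0.42057651 0.37941743 0.32991094]
```

View pics/w0b.png

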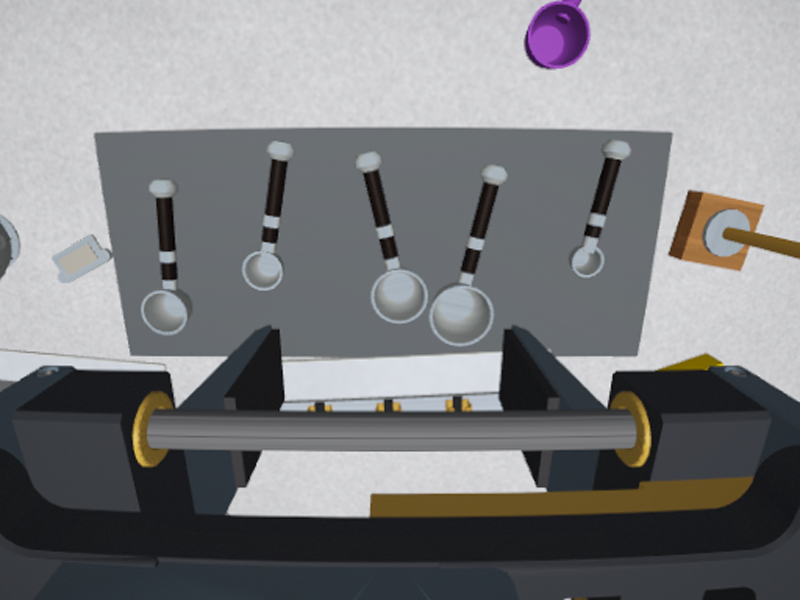

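View pics/w1b.png

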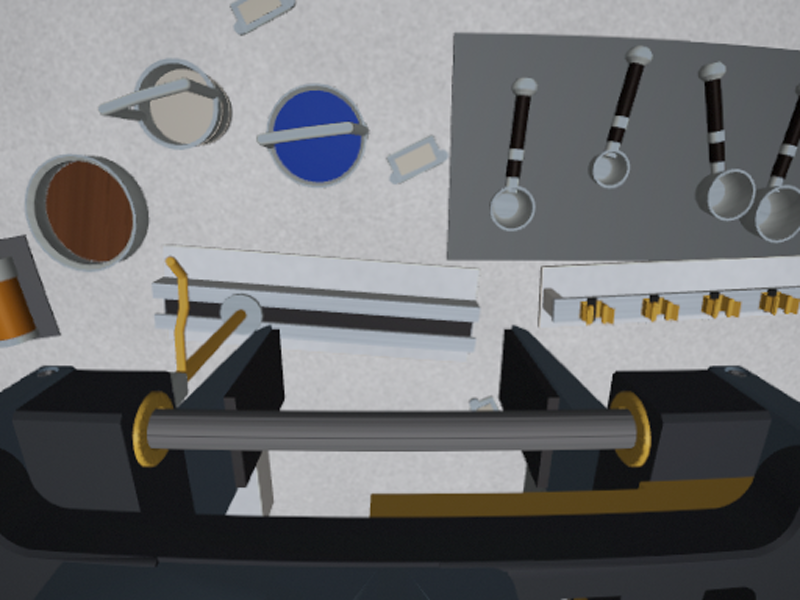

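View pics/w2b.png

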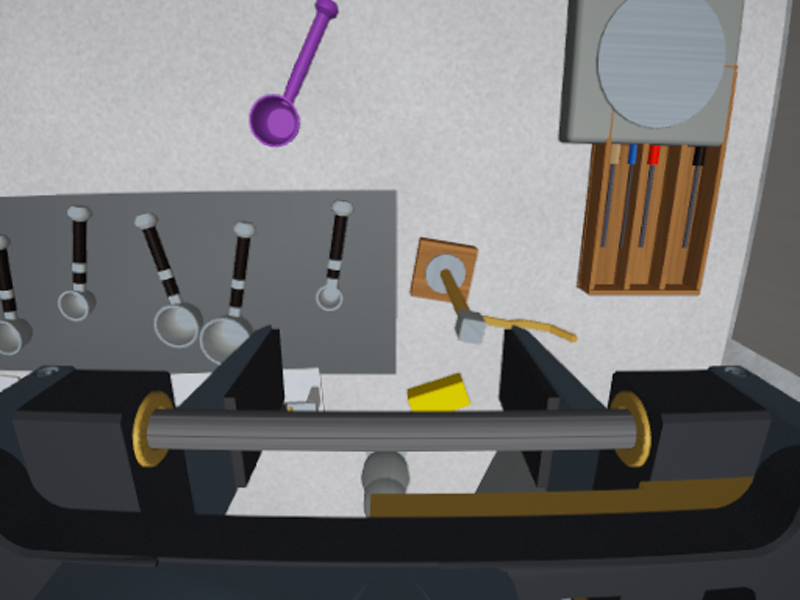

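Wrist views: the band centres are at w0 (167,257), (271,222), (385,232), (475,243) and (597,220). Going by cup size these are M3, M2, M4, M5 and M1. The knob is at w2 (470,328). The gripper hides the bottom of the picture, so I'll view the rail and channel from farther out.

Run:
```python
from h import *
for i,(x,y,z) in [(3,(.72,.12,.25)),(4,(.71,-.28,.33))]:
    ctrl.goto([x,y,z],R(90)); snap("wrist",f"w{i}"); print(ctrl.current_t(),ctrl.current_tool_pos())
im,p=load("w3"); A=rect(im,p,.56,.68,-.07,.33,.06,2000)
im,p=load("w4"); B=rect(im,p,.50,.72,-.50,-.1,.165,2000)
C=rect(im,p,.60,.70,-.5,-.1,.032,2000)
cv2.imwrite("pics/rc.png",np.vstack([A,B,C])[:, :800]); print(A.shape,B.shape,C.shape)
```

```text
7.0333 [0.71955494 0.12144965 0.25069962]
8.5917 [ 0.71041121 -0.27841182  0.32975216]
(240, 800, 3) (439, 800, 3) (199, 800, 3)
```

View pics/rc.png

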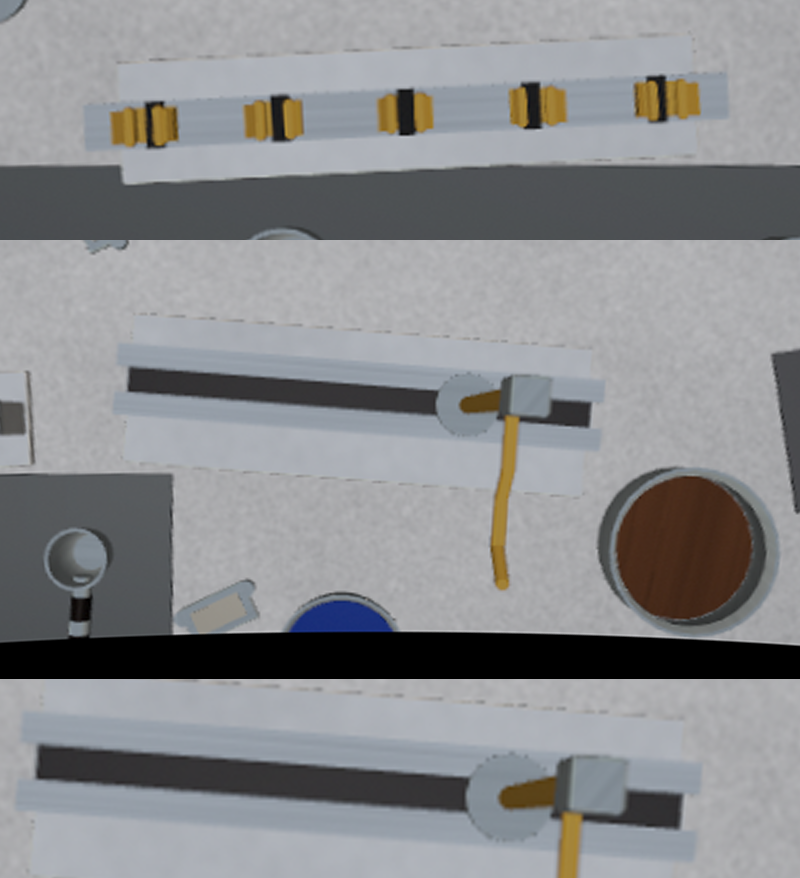

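Rail and channel are clear: the black pads mark the clips and the slot is dark. Next I'll get numbers from those masks and take views of the knob and slot in the orientation I'll use to insert the hook.

```bash
cat >> h.py <<'E'
def comps(mask,amin):
    n,l,s,c=cv2.connectedComponentsWithStats(mask.astype(np.uint8)); return [(l==i,s[i],c[i]) for i in range(1,n) if s[i][4]>=amin]
def measures(tag):  # list of (band xy, angle of handle x axis deg)
    im,p=load(tag); x0,x1,y0,y1=.365,.60,-.16,.40; s=2000
    A=rect(im,p,x0,x1,y0,y1,.016,s); m=A.max(2)<60
    xy=lambda q:np.array([x1-q[...,1]/s,y1-q[...,0]/s]).T
    C=[]
    for a,st,c in comps(m,60):
        v,u=np.nonzero(a); P=xy(np.c_[u,v].astype(float)); c=P.mean(0); d=np.linalg.svd(P-c,full_matrices=0)[2][0]
        t=(P-c)@d; C.append((c,d,t.min(),t.max(),P))
    out=[]
    for L in C:
        ln=L[3]-L[2]
        if not .035<ln<.065: continue
        c,d=L[0],L[1]
        for S in C:
            r=S[0]-c
            if .004<S[3]-S[2]<.034 and np.linalg.norm(r)<.055 and abs(r@[-d[1],d[0]])<.01:
                e=d*np.sign(r@d); Pt=np.r_[L[4],S[4]]; cc=Pt.mean(0); g=np.linalg.svd(Pt-cc,full_matrices=0)[2][0]; g*=np.sign(g@e)
                a=((L[4]-cc)@g).max(); b=((S[4]-cc)@g).min()
                out.append((cc+g*(a+b)/2,np.degrees(np.arctan2(g[1],g[0])),ln,b-a,S[3]-S[2]))
    return sorted(out,key=lambda o:-o[0][1])
E
python3 - <<'E'
from h import *
for tag in("w0",): 
    for o in measures(tag): print(tag,np.round(o[0],4),np.round(o[1:],3))
im,p=load("w3"); s=4000;A=rect(im,p,.58,.67,-.07,.33,.053,s)
P=[]
for a,st,c in comps(A.max(2)<60,300):
    v,u=np.nonzero(a); 
    if 14<st[3]/s*1000<40 and st[2]<100: P.append([.67-c[1]/s,.33-c[0]/s]); print("pad",np.round(P[-1],4),st[2:]/s)
im,p=load("w4"); A=rect(im,p,.60,.70,-.5,-.1,.032,s); a=max(comps(A.max(2)<85,300),key=lambda o:o[1][4]); v,u=np.nonzero(a[0])
y=.0-.1-u/s; x=.70-v/s
k=(y>-.30); b=np.polyfit(y[k],x[k],1); print("slot x=%.5f*y+%.5f"%tuple(b),"yaw",-np.degrees(np.arctan(b[0])),"ends",y.max(),y.min(), "width",k.sum()/s/s/(y[k].max()-y[k].min()))
for i,(x,y,z) in [(5,(.46,.36,.38)),(6,(.64,-.27,.30))]:
    ctrl.goto([x,y,z],R(0)); snap("wrist",f"w{i}"); print(ctrl.current_t(),ctrl.current_tool_pos(),ctrl.current_q().round(1))
im,p=load("w5"); a=rect(im,p,.38,.53,.33,.53,.199,2000); im,p=load("w6"); b=rect(im,p,.58,.70,-.35,-.10,.032,1600)
cv2.imwrite("pics/ks.png",np.vstack([a,b]))
E
```

```text
w0 [0.4494 0.3163] [-10.      0.049   0.011   0.015]
w0 [0.472  0.2064] [-1.2217e+01  4.9000e-02  1.1000e-02  2.2000e-02]
w0 [0.4615 0.1239] [1.3175e+01 4.8000e-02 1.2000e-02 1.9000e-02]
w0 [0.4523 0.0215] [-1.1303e+01  4.9000e-02  1.1000e-02  1.6000e-02]
w0 [ 0.484 -0.079] [-3.779  0.05   0.01   0.022]
pad [ 0.6319 -0.0026] [0.00975 0.023   0.33125]
pad [0.6272 0.0625] [0.00925 0.023   0.563  ]
pad [0.6238 0.1273] [0.009   0.02325 0.69675]
pad [0.6209 0.1925] [0.00875 0.0225  0.50225]
pad [0.6185 0.2575] [0.00875 0.02325 0.257  ]
slot x=0.07581*y+0.66775 yaw -4.335319420848519 ends -0.11825000000000001 -0.33425000000000005 width 0.016460055096418732
11.0917 [0.46036865 0.35968609 0.37990205] [32.1 18.5 67.4 -0.  94.1 32.2]
13.4917 [ 0.64035809 -0.26902245  0.30024895] [-27.7  30.9  58.7   0.   90.3 -27.8]Traceback (most recent call last):
  File "<stdin>", line 15, in <module>
    return _nx.concatenate(arrs, 0, dtype=dtype, casting=casting)
           ~~~~~~~~~~~~~~~^^^^^^^^^^^^^^^^^^^^^^^^^^^^^^^^^^^^^^^
ValueError: all the input array dimensions except for the concatenation axis must match exactly, but along dimension 1, the array at index 0 has size 400 and the array at index 1 has size 399
```

Run:
```python
from h import *
im,p=load("w5"); a=rect(im,p,.38,.53,.33,.53,.199,2500); im,p=load("w6"); b=rect(im,p,.56,.70,-.35,-.10,.032,2000)
w=min(a.shape[1],b.shape[1]);cv2.imwrite("pics/ks.png",np.hstack([a[:280,:],b[:280]][:2]) if 0 else np.vstack([a[:,:w],b[:280,:w]])[:600])
A=rect(im,p,.58,.70,-.3,-.1,.032,4000); m=max(comps(A.max(2)<85,300),key=lambda o:o[1][4]); v,u=np.nonzero(m[0])
y=-.1-u/4000;x=.70-v/4000;k=(y<-.13)&(y>-.29);c=np.polyfit(y[k],x[k],1);print(c,k.sum()/16e6/.16,y.max(),y.min())
P=np.array([[.6319,-.0026],[.6272,.0625],[.6238,.1273],[.6209,.1925],[.6185,.2575]]);c=np.polyfit(P[:,1],P[:,0],1);print(c,np.degrees(np.arctan(-c[0])),P.mean(0),P[:,0]-np.polyval(c,P[:,1]))
```

```text
[0.077265   0.66799962] 0.016383984375 -0.11425 -0.2995
[-0.0509062   0.63094749] 2.9141946372608176 [0.62446 0.12744] [ 0.00082016 -0.00056585 -0.00066713 -0.00024804  0.00066086]
```

View pics/ks.png

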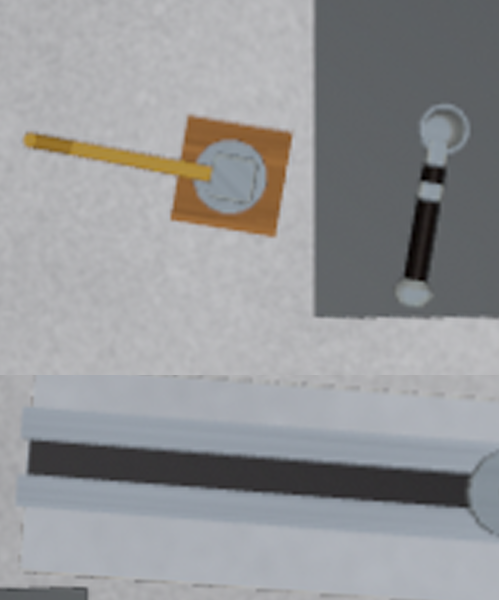

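The knob is centred at about (0.458, 0.434), with the arm at about 80.5° world. The slot line agrees between two views within 1 mm, and the computed fixed hook position matches the picture. Now I'll pick up the hook and try to seat it.

```bash
cat >> h.py <<'E'
st=lambda m="":print(m,"t%.1f"%ctrl.current_t(),"tcp",np.round(ctrl.current_tool_pos(),4),"F",np.round(ctrl.current_contact_force(),1),"w%.3f"%ctrl.current_grip_width())
CH=np.array([.6466,-.2797]); PSI=-4.38
cx=np.array([np.cos(np.radians(PSI)),np.sin(np.radians(PSI))]); cy=np.array([-cx[1],cx[0]])
ch=lambda x,y:CH+x*cx+y*cy
E
python3 - <<'E'
from h import *
k=np.array([.4584,.434])
ctrl.goto([*k,.27],R(-9.5)); ctrl.move_l([*k,.173],.15); ctrl.command_gripper(0.0); st("grip")
ctrl.move_l([*k,.37],.2); st("lift")
q=ch(0,.07); ctrl.goto([*q,.37],R(PSI)); ctrl.move_l([*q,.213],.15); ctrl.sleep(.3); st("above")
c=ctrl.move_l([*q,.183],.03,contact_N=8); st(c)
snap("wrist","w7"); snap("side","s7")
E
```

```text
grip t18.0 tcp [0.4583 0.434  0.173 ] F [-0.6 -0.2  0. ] w0.194
lift t19.1 tcp [0.458  0.4337 0.3688] F [ 1.2  0.3 -2.3] w0.192
above t23.0 tcp [ 0.6521 -0.21    0.2134] F [-0.6 -0.4 -3.2] w0.190
False t24.1 tcp [ 0.652  -0.2099  0.1831] F [-0.2 -0.9 -2.4] w0.194
```

Run:
```python
from h import *
q=ch(0,.07)
c=ctrl.move_l([*q,.178],.01,contact_N=2.5); st(c)
z=ctrl.current_tool_pos()[2]
for a in (30,60,90): 
    ctrl.goto([*q,z+.0005],R(PSI+a)); st(a); print(ctrl.current_wrist_torque().round(2))
im,_=snap("side","s8"); cv2.imwrite("pics/s8c.png",cv2.resize(im[190:350,270:400],None,fx=4,fy=4,interpolation=cv2.INTER_CUBIC)[:600])
```

```text
True t24.5 tcp [ 0.652  -0.21    0.1829] F [-0.3  0.5  7.3] w0.197
30 t25.0 tcp [ 0.6519 -0.2099  0.1833] F [-0.   0.5 -3.2] w0.199
[-0.04  0.01  0.  ]
60 t25.6 tcp [ 0.6519 -0.2099  0.1833] F [-0.6 -0.4 -2. ] w0.200
[-0.01  0.03 -0.05]
90 t26.2 tcp [ 0.6519 -0.2099  0.1834] F [ 0.3 -0.1 -2.4] w0.197
[-0.02 -0.03 -0.02]
```

View pics/s8c.png

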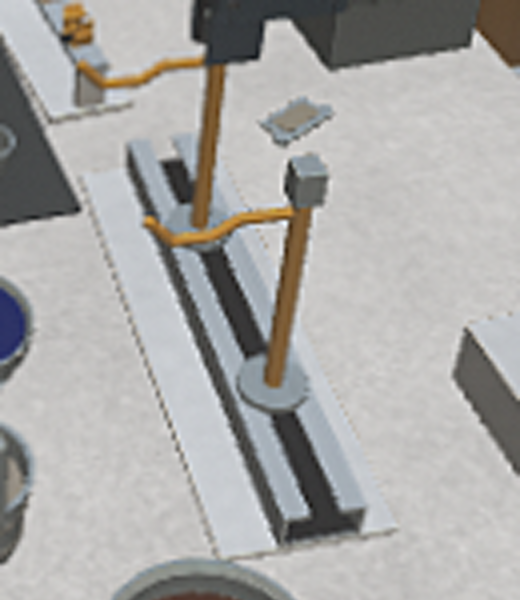

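The hook is in the slot and turned, its arm parallel to the fixed one. I'll test the lock with a small upward pull, release it, and look at the bails.

Run:
```python
from h import *
q=ch(0,.07)
c=ctrl.move_l([*q,.192],.02,contact_N=6); st(("pull",c))
ctrl.move_l([*q,.1832],.02); ctrl.command_gripper(.5); ctrl.move_l([*q,.30],.2); st()
ctrl.goto([.45,-.40,.33],R(0)); im,p=snap("wrist","w8"); st()
im=rect(im,p,.37,.53,-.45,-.17,.112,2500); cv2.imwrite("pics/w8r.png",im)
```

```text
('pull', True) t26.5 tcp [ 0.6512 -0.2096  0.1844] F [ 1.8  0.8 -2.5] w0.197
 t28.1 tcp [ 0.6515 -0.2097  0.2988] F [-0.6  0.8 -0.5] w0.501
 t29.2 tcp [ 0.4507 -0.3993  0.3293] F [-0.2  0.   0.1] w0.501
```

View pics/w8r.png

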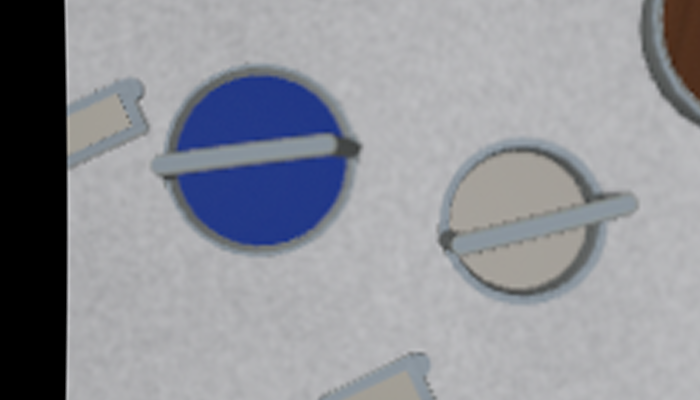

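Run:
```python
from h import *
for n,c,z,a in(("bk",(.4684,-.2692),.108,97),("pail",(0,0),.116,101)):
    if n=="pail": c=pt(load("w8")[1],px(load("w8")[1],[.53-224/2500,-.17-540/2500,.112]),.116)[0][:2]; print(c)
    d=np.array([np.cos(np.radians(a)),np.sin(np.radians(a))])*.034
    X=[[*(c+s*d),z] for s in(-1,0,1)]
    print(n,(px(load("w1")[1],X)*1.5625).round(1).tolist(),(px(ctrl.camera_params("top"),X)*1.5625).round(1).tolist())
im=cv2.imread("pics/top0.png")[190:250,300:400]; im2=load("w1")[0][20:130,50:260]
a=cv2.resize(im,(600,360),interpolation=cv2.INTER_CUBIC); cv2.imwrite("pics/chk.png",a)
```

```text
bk [[257.6, 138.4], [300.6, 132.3], [344.2, 126.5]] [[545.4, 331.5], [527.6, 333.6], [509.7, 335.6]]
[ 0.44051305 -0.38530991]
pail [[103.6, 106.4], [144.3, 95.9], [186.4, 85.4]] [[608.4, 345.5], [590.7, 348.8], [572.9, 352.1]]
```

View pics/chk.png

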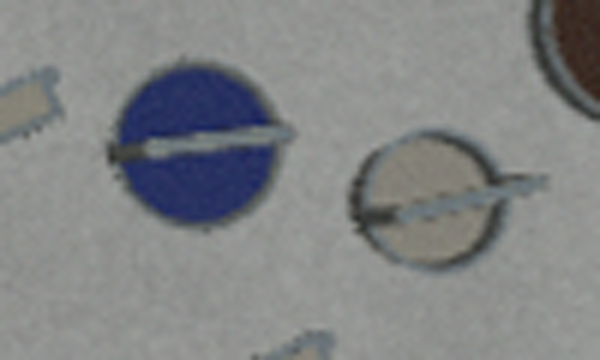

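Bail middles predicted from the wrist view match the top view within about 3 mm. Now I'll hang the basket, then the pail.

```bash
cat > hang.py <<'E'
from h import *
def hang(c,yaw,zb,off,ych,dx=0):
    u=np.array([-np.sin(np.radians(yaw)),np.cos(np.radians(yaw))]); g=np.array(c)+off*u
    ctrl.command_gripper(.5); ctrl.goto([*g,.25],R(yaw)); ctrl.move_l([*g,zb-.011],.15); ctrl.command_gripper(0); st("grip")
    ctrl.move_l([*g,.25],.15); st("lift")
    a=ch(-.128,ych)+off*cy; b=ch(-.062+dx,ych)+off*cy
    ctrl.goto([*a,.25],R(PSI)); ctrl.move_l([*a,.192],.15); ctrl.move_l([*b,.192],.08); ctrl.sleep(.5)
    k=ctrl.move_l([*b,.159],.03,contact_N=1.5); st(("down",k))
E
python3 - <<'E'
from hang import *
hang((.4684,-.268),7.2,.108,.023,.07)
im,p=snap("side","s9"); cv2.imwrite("pics/s9c.png",cv2.resize(im[190:350,230:400],None,fx=3.5,fy=3.5,interpolation=cv2.INTER_CUBIC))
E
```

```text
grip t32.0 tcp [ 0.4655 -0.2452  0.097 ] F [-2.2 -0.4  2.3] w0.091
lift t33.2 tcp [ 0.4651 -0.2449  0.2492] F [ 0.1 -0.9 -1.5] w0.092
('down', True) t36.4 tcp [ 0.5912 -0.182   0.1679] F [-1.4  0.3  5. ] w0.088
```

View pics/s9c.png

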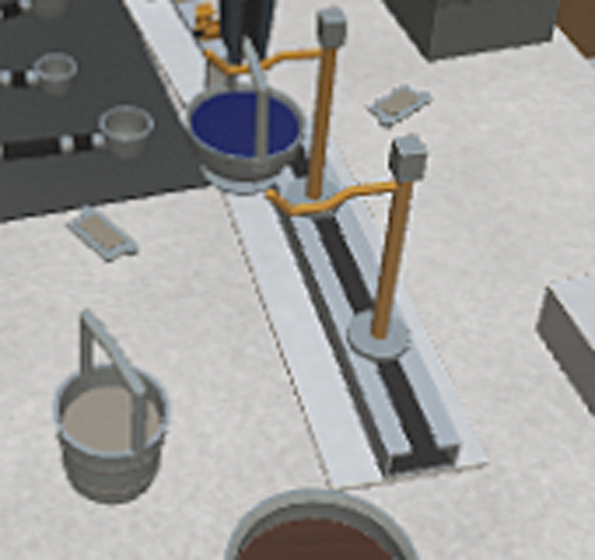

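```bash
cat >> hang.py <<'E'
def rel():
    p=ctrl.current_tool_pos(); k=ctrl.move_l([p[0],p[1],p[2]-.006],.02,contact_N=4); st(("low",k))
    ctrl.command_gripper(.3); p=ctrl.current_tool_pos(); ctrl.move_l([p[0],p[1],.27],.15); st("up")
E
python3 - <<'E'
from hang import *
rel()
hang((.4405,-.3853),12.5,.116,-.023,-.075); rel()
ctrl.goto([.48,.13,.25],R(90)); snap("wrist","w10"); im,p=snap("side","s10"); st()
cv2.imwrite("pics/s10c.png",cv2.resize(im[180:350,230:410],None,fx=3.3,fy=3.3,interpolation=cv2.INTER_CUBIC))
for o in measures("w10"): print(np.round(o[0],4),np.round(o[1:],3))
E
```

```text
('low', True) t36.7 tcp [ 0.5911 -0.1819  0.1669] F [ 0.3  0.4 -1.4] w0.090
up t38.0 tcp [ 0.5907 -0.1818  0.2691] F [ 0.3 -0.3  1. ] w0.297
grip t41.3 tcp [ 0.4455 -0.4078  0.105 ] F [ 0.1 -1.1  0.6] w0.089
lift t42.4 tcp [ 0.4451 -0.4074  0.2491] F [-0.6  0.2 -1. ] w0.093
('down', True) t45.9 tcp [ 0.5771 -0.3726  0.1614] F [-0.1 -0.2  4.4] w0.090
('low', True) t46.1 tcp [ 0.5771 -0.3727  0.1605] F [-1.3  0.7  8. ] w0.094
up t47.5 tcp [ 0.5764 -0.3722  0.269 ] F [ 0.3 -0.6 -1.3] w0.301
 t49.4 tcp [0.4805 0.1294 0.25  ] F [-1.2  0.6  0.4] w0.299
[0.4491 0.3163] [-10.059   0.049   0.011   0.015]
[0.4719 0.2064] [-1.2267e+01  4.9000e-02  1.1000e-02  2.2000e-02]
[0.4615 0.1239] [1.3107e+01 4.9000e-02 1.2000e-02 1.9000e-02]
[0.452  0.0216] [-1.1168e+01  4.9000e-02  1.1000e-02  1.7000e-02]
[ 0.4633 -0.1017] [-4.582  0.049  0.01   0.022]
```

View pics/s10c.png

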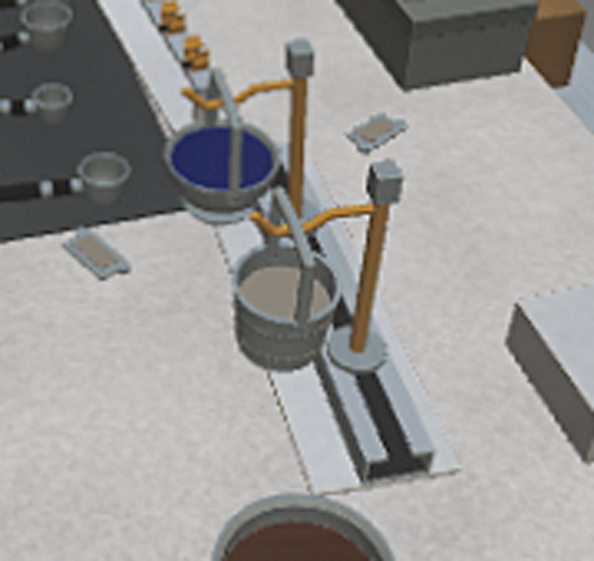

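Basket and pail both hang on their hooks. M3 has been knocked to (0.463, -0.102), and the other measures haven't moved. I'll place M3 in clip 3 first as a trial.

```bash
cat > meas.py <<'E'
from h import *
RC=np.array([.62446,.12744]); RY=2.91; OFF=.031
rx=np.array([np.cos(np.radians(RY)),np.sin(np.radians(RY))]); ry=np.array([-rx[1],rx[0]])
clip=lambda i:RC+(3-i)*.064*ry
def pick(b,a):
    d=np.array([np.cos(np.radians(a)),np.sin(np.radians(a))]); g=np.array(b)-OFF*d
    ctrl.command_gripper(.35); ctrl.goto([*g,.10],R(90+a)); ctrl.move_l([*g,.007],.12,contact_N=15); ctrl.command_gripper(0); st("grip"); ctrl.move_l([*g,.16],.2)
def place(i,dx=0,dy=0):
    c=clip(i)-(OFF-dx)*rx+dy*ry
    ctrl.goto([*c,.16],R(90+RY)); ctrl.move_l([*c,.080],.15); ctrl.sleep(.2); st("pre")
    k=ctrl.move_l([*c,.0505],.04,contact_N=40); st(("down",k)); print("M",ctrl.current_wrist_torque().round(2))
def release():
    ctrl.command_gripper(.3); st("open"); p=ctrl.current_tool_pos(); ctrl.move_l([p[0],p[1],.16],.2)
def press(i,gap=.24,dx=0,z=.066):
    c=clip(i)+dx*rx; ctrl.command_gripper(gap); ctrl.goto([*c,.14],R(RY)); ctrl.move_l([*c,.090],.15); ctrl.sleep(.2)
    k=ctrl.move_l([*c,z],.03,contact_N=30); st(("press",k)); ctrl.move_l([*c,.15],.2)
E
python3 - <<'E'
from meas import *
pick((.4633,-.1017),-4.6); place(3); snap("side","s11"); im,p=load("s11")
cv2.imwrite("pics/s11c.png",cv2.resize(im[150:230,225:325],None,fx=6,fy=6,interpolation=cv2.INTER_CUBIC))
E
```

```text
grip t52.1 tcp [ 0.4326 -0.0993  0.0073] F [0.6 0.2 6.3] w0.144
pre t55.0 tcp [0.5941 0.1259 0.081 ] F [-0.1 -0.4 -1.1] w0.146
('down', False) t55.9 tcp [0.5931 0.1258 0.0502] F [-0.1  0.8 -5.1] w0.145
M [0.3  0.07 0.02]
```

View pics/s11c.png

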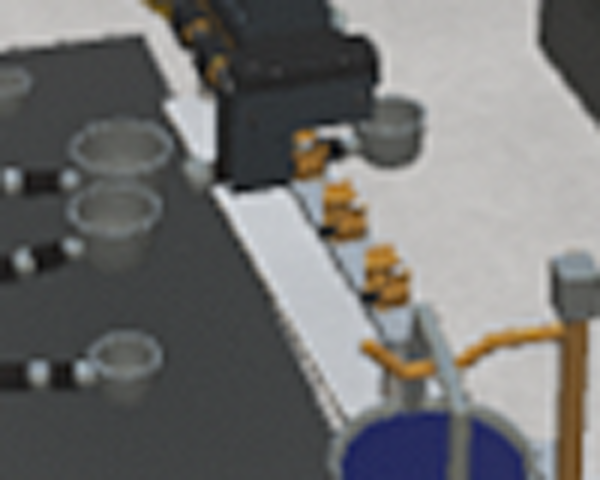

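It looks seated: the cup is level and the downward pull shows the clip holding. I'll release, press to confirm it is home, and check from above.

Run:
```python
from meas import *
release(); press(3)
ctrl.goto([.72,.12,.25],R(90)); im,p=snap("wrist","w12"); st()
cv2.imwrite("pics/w12r.png",rect(im,p,.52,.70,-.07,.33,.06,2000)[:,:800])
```

```text
open t56.4 tcp [0.5936 0.1258 0.0506] F [ 0.3 -0.6  0.1] w0.302
('press', False) t60.5 tcp [0.6244 0.1275 0.0667] F [-5.4 -0.7 15. ] w0.240
 t62.5 tcp [0.7196 0.1201 0.2492] F [ 0.1 -0.6 -0. ] w0.242
```

View pics/w12r.png

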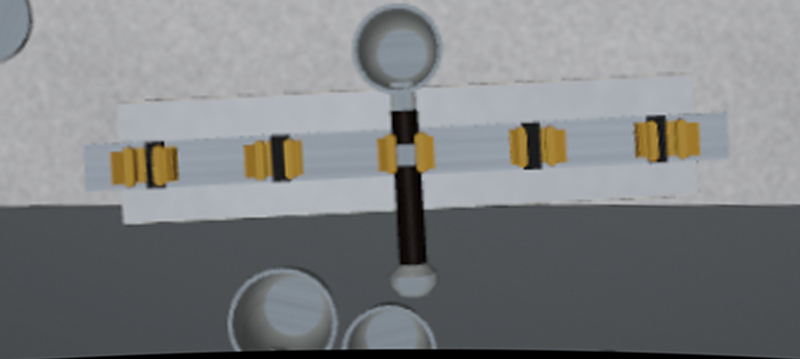

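M3 is well centred in clip 3, level and square, and the press stopped at the height of a seated handle. Now the other four, with a fresh look before each pick.

```bash
cat > run.py <<'E'
from meas import *
import sys
EXP={2:(.452,.0216),4:(.4615,.1239),5:(.4719,.2064),1:(.4491,.3163)}
for i in map(int,sys.argv[1:]):
    ctrl.goto([.48,.13,.25],R(90)); snap("wrist",f"m{i}"); L=measures(f"m{i}")
    o=min(L,key=lambda o:np.hypot(*(o[0]-EXP[i]))); print(i,len(L),np.round(o[0],4),np.round(o[1:],3))
    if np.hypot(*(o[0]-EXP[i]))>.01: print("MOVED"); break
    pick(o[0],o[1])
    if not .12<ctrl.current_grip_width()<.18: print("BAD GRIP"); break
    place(i); release()
else:
    ctrl.goto([.72,.12,.25],R(90)); im,p=snap("wrist","fin"+sys.argv[-1]); st()
    cv2.imwrite("pics/finr%s.png"%sys.argv[-1],rect(im,p,.52,.70,-.07,.33,.06,2000)[:,:800])
E
python3 run.py 2 4 5 1
```

```text
2 4 [0.4523 0.0215] [-1.132e+01  4.900e-02  1.100e-02  1.500e-02]
grip t66.1 tcp [0.4222 0.0276 0.0073] F [-0.5  0.   6.7] w0.143
pre t68.8 tcp [0.5908 0.1898 0.0811] F [ 0.8 -0.3 -0.4] w0.145
('down', False) t69.7 tcp [0.5899 0.1897 0.0502] F [ 1.2  0.6 -5.2] w0.142
M [0.32 0.04 0.07]
open t70.1 tcp [0.5903 0.1898 0.0506] F [-0.3  0.4 -0.4] w0.298
4 3 [0.4614 0.1238] [1.3144e+01 4.9000e-02 1.2000e-02 1.9000e-02]
grip t73.9 tcp [0.4315 0.1168 0.0073] F [-1.1  1.7  7. ] w0.144
pre t76.4 tcp [0.5973 0.062  0.081 ] F [ 0.4  0.3 -0.4] w0.147
('down', False) t77.3 tcp [0.5965 0.062  0.0501] F [ 2.1  1.6 -5.6] w0.147
M [ 0.4  -0.09  0.06]
open t77.7 tcp [0.5968 0.0619 0.0506] F [-0.2  1.   0.2] w0.303
5 2 [0.4719 0.2064] [-1.2251e+01  4.9000e-02  1.1000e-02  2.2000e-02]
grip t81.5 tcp [0.4419 0.2131 0.0074] F [-0.5  0.3  7.3] w0.146
pre t84.4 tcp [ 0.6006 -0.0019  0.081 ] F [ 0.2 -0.6 -0. ] w0.146
('down', False) t85.3 tcp [ 0.5996 -0.0019  0.0501] F [ 0.6  1.  -5.8] w0.149
M [0.32 0.19 0.07]
open t85.7 tcp [ 0.6001 -0.002   0.0507] F [0.  0.  0.2] w0.297
1 1 [0.4492 0.3163] [-10.002   0.049   0.011   0.015]
grip t89.9 tcp [0.4189 0.3219 0.0074] F [ 0.2 -0.6  5.4] w0.144
pre t92.5 tcp [0.5875 0.2539 0.0811] F [-0.1 -0.4 -0.9] w0.146
('down', False) t93.3 tcp [0.5866 0.2536 0.0501] F [ 0.2  1.8 -5.5] w0.145
M [0.38 0.03 0.04]
open t93.8 tcp [0.5871 0.2537 0.0507] F [-0.4  0.1  0.5] w0.300
 t95.4 tcp [0.7186 0.1213 0.2484] F [-0.1  1.2  0.5] w0.299
```

```bash
ls pics | grep fin
```

```text
fin1.npy
fin1.png
finr1.png
```

View pics/finr1.png

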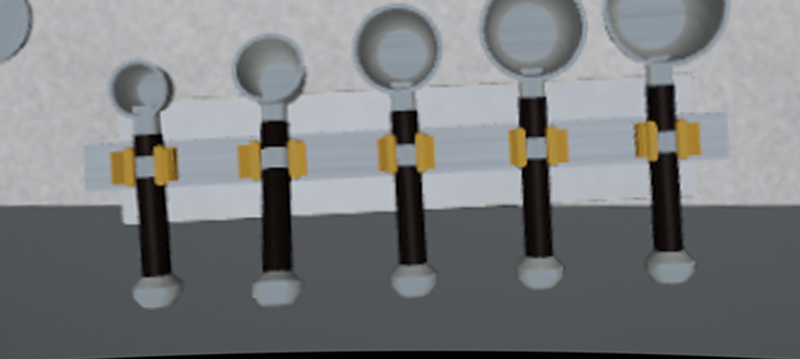

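All five are in order, with bands centred. M3's press showed it home, so I'll press the other four as well to confirm the height, keeping the camera away from the caster at clip 1.

Run:
```python
from meas import *
for i in(5,4,2): press(i)
import meas
c=clip(1); q=ctrl.ik([*c,.14],R(RY-180)); print(None if q is None else np.round(q,1), np.round(c,3))
p=ctrl.camera_params("top"); print("caster",pt(p,[[203/1.5625,215/1.5625]],.12).round(3))
if q is not None:
    o=meas.R; meas.R=lambda a:o(a-180)
    press(1,.22,-.001)
meas.R=lambda a:o(a)
ctrl.goto([.45,.0,.40],o(90)); ctrl.sleep(1)
im,_=snap("side","s20"); snap("top","t20"); st()
cv2.imwrite("pics/s20c.png",cv2.resize(im[120:330,220:420],None,fx=2.85,fy=2.85,interpolation=cv2.INTER_CUBIC))
```

```text
('press', False) t98.6 tcp [ 6.308e-01 -4.000e-04  6.670e-02] F [-5.  -0.2 16.3] w0.241
('press', False) t101.4 tcp [0.6276 0.0635 0.0667] F [-5.4 -0.6 16.1] w0.241
('press', False) t104.4 tcp [0.6212 0.1914 0.0667] F [-5.2 -1.2 14.5] w0.241
[  17.3   35.8   75.2   -0.    69.  -165.6] [0.618 0.255]
caster [[0.69  0.352 0.12 ]]
('press', False) t109.5 tcp [0.6169 0.2554 0.0667] F [-5.1 -1.2 14.5] w0.223
 t112.6 tcp [ 0.45 -0.    0.4 ] F [ 0.1  0.8 -0.1] w0.218
```

View pics/s20c.png

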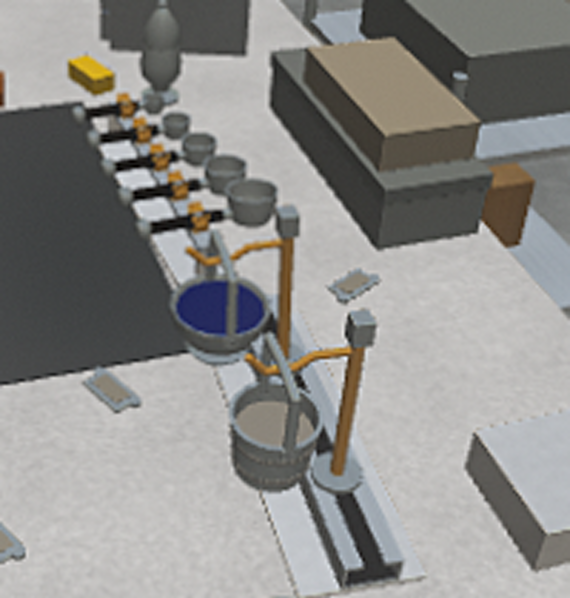

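Run:
```python
from h import *
ctrl.sign_off(); st("done")
```

```text
the job is handed in; nothing more can be done
the job is handed in; nothing more can be done
```

The display is mounted and handed in at about 113 s of the 208 s allowed; sign-off gives no verdict.

- **Hook:** The loose hook is in the slot 145 mm left of the fixed one, turned a quarter so it points at the robot. It dropped in without catching, and a small upward pull met resistance after about 1.5 mm, so it is locked.
- **Basket and pail:** The basket hangs on the loose hook and the pail on the fixed hook. In the last side view both hang upright with the bail on the hook near its middle. I checked that by eye only, not by measuring the final offset. The basket's bail touched about 5 mm higher than expected while being lowered, but it settled normally once released.
- **Measures:** All five were there, and sizes 1 to 5 are in clips 1 to 5 from the left. M3 was knocked about 3 cm before I reached it, so I located it again. The view from above showed the bands centred and the handles square. A press over each clip stopped at TCP height 0.0667 m with about 15 N, which is the top of a seated handle.
- **Bystanders:** The arm stayed clear of them, and those in the last side view (caster, logger, labels) stand as before. I took a last top picture but did not view it, so the coaster was not checked at the end.

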